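# Tighten the bearing lock ring of a banding wheel with a pin spanner

## Task

The top plate of the banding wheel is off and the lock ring over its bearing has worked loose. Take the pin spanner from the wooden board, feel both its pins into the two holes of the lock ring with a light touch, push them fully home and only then turn the ring clockwise (seen from above) until it stops, and nip it up snug without forcing it. Then lift the spanner out, lay it back on the board, pins down, without dropping it, and leave everything else on the table where it is.

Things in the scene. Friction and masses are not known exactly. Their poses are not given: they have to be found in the camera images.
- stand: Base of the banding wheel, fixed to the table: dark cast-iron foot 160 mm across with a blue line, narrowing to an upright hub 74 mm across with its rim 92 mm high. Origin on the table on the hub's axis, z up; a brass grease nipple marks its -x side. A bright spindle 16 mm across stands in the middle of the hub, its top 118 mm above the table.
- ring_axis (a point): Point on the hub's axis in the plane of the lock ring's top face, 95 mm above the table; axes as the stand's. The steel lock ring lies level in the hub's mouth round the spindle: 62 mm outside, 22 mm bore, 12 mm thick, with two through holes 8 mm across and 44 mm apart, either side of the axis. Snug: at the stop, some 5 N more at the handle than the drag; twice that is forcing.
- lock_ring (a joint): Turn of the lock ring, rad: 0 = at its hard stop, negative = loose (starts -0.75 to -0.45), growing clockwise from above. Drags with 0.25 N m, stays where left. It does not tell where the holes are: at the stop, their line lies anywhere from 0.8 rad clockwise to 0.35 rad anticlockwise of the stand's y axis; now it is further anticlockwise by the turn to go. Look or feel for them.
- board: Plywood board fixed to the table, 200 mm (x) x 130 mm (y) x 18 mm thick; origin at the centre of its underside.
- spanner: Steel pin spanner, red handle, 0.24 to 0.34 kg. Origin midway between its two pins, level with the fork's underside, z up. Pins at y = +-22 mm, 6 mm across, 9 mm long, pointing down, ends tapered. Fork 10 mm thick, its 32 mm gap clears the spindle. Handle runs to -x. Centre of mass near x = -70 mm. It lies flat along the board's x, pins hanging over the board's +x end.
- handle_mid (a point): Grip point in the red handle, 85 mm behind the spanner's origin (-x) and 10 mm above its underside; axes as the spanner's. The red grip reaches from 58 to 170 mm behind the origin, 18 mm wide, 20 mm high, its underside level with the fork's.
- pin_left (a point): Tip of the pin at the spanner's +y side, 9 mm below the fork's underside. Fully home, the fork's underside rests on the ring's face. About 5 N downwards is enough to slide the pins on the face and feel them drop in.
- pin_right (a point): Tip of the pin at the spanner's -y side, 9 mm below the fork.
- wheel_head: The banding wheel's own top plate, taken off and lying on the table: aluminium disc 216 mm across, 24 mm high. Bystander.
- figure: Seated clay figure on a small plywood board, 180 mm high. Bystander.
- toolbox: Open wooden box of modelling tools, 170 x 260 x 55 mm. Bystander.
- grease_tin: Yellow tin of bearing grease, 64 mm across, 55 mm high. Bystander.
- slip_bowl: Small blue ceramic bowl, 84 mm across, 40 mm high. Bystander.
- clay_block: Grey block of clay, 120 x 90 x 75 mm. Bystander.
- rib_tool: Steel modelling spatula with a wooden handle, 170 mm long, lying flat. Bystander.

How it is judged:
By the outcome, as a careful person would: the job done as asked, in the order asked, and still so for the second after the job is handed in, with the robot touching nothing.
It also fails if it takes over 72 s, if anything falls off the work surface, if the arm or the gripper's body presses on something with over 40 N, if the wrist force passes 120 N, or if a joint passes its speed limit or range.

## Robot

A 7-joint arm with a two-finger parallel gripper is mounted at the origin on the work surface. World frame = base frame: x ahead of the robot, y to its left, z up, the work surface at z = 0. Lengths are in m, angles in rad, forces in N, time in s.
With the tool pointing down it reaches from about 0.425 to 0.95 m from the base axis. Payload 4.7 kg.
Tool frame: the origin (TCP) lies on the centre line of the jaws, within the pads' length; the fingertips stand robot.nose_length ahead of it and the grasp point (between the pads) lies 8 mm behind it (robot.nose_length is the distance from the TCP to the fingertips, in m); z points along the fingers, y is the line along which they close (so a half turn about z gives the same grasp; the last joint's range is limited). The gripper opens to 85 mm and grips with 20 to 120 N. Pads are 22 mm wide; open, the fingers measure 114 mm over their backs; the gripper's body (76 mm by 85 mm) begins 54 mm behind the grasp point. The pads swing forward as they close: fully open they stand 13 mm farther back than shut.
Start: joints at [1.244, 0.469, -0.049, 1.532, 0.024, 1.141, -0.082], TCP at [0.198, -0.645, 0.242] pointing down, gripper open.
Joint ranges: [-2.59, 2.59], [-0.33, 1.99], [-1.39, 1.29], [0.1, 2.45], [-1.04, 4.18], [0.21, 1.99], [-2.66, 2.66]. Speed limits (rad/s): [2.57, 2.57, 3.14, 3.14, 3.14, 3.14, 3.14].

## Interface

Orientations are given as [roll, pitch, yaw] about the fixed x, y, z axes, in that order (R = Rz(yaw) Ry(pitch) Rx(roll)).
In Python, from plant import robot gives the robot as it stands. Calls block until the motion is done:
- robot.goto(position, orientation): joint-space move of the TCP to a pose.
- robot.move_straight(position, vel=0.15, attitude=None, contact_N=None): straight line of the TCP; attitude=None keeps the orientation; vel is the mean speed in m/s. With contact_N (N) it stops when the force on the tool has changed by that much, and returns True; else False.
- robot.move_joints(angles): joint-space move.
- robot.grip(opening, strength=None): opening from 0.0 (shut) to 1.0 (fully open); strength is the grip in N (None keeps the last); returns when the fingers have stopped.
- robot.sleep(seconds).
- robot.inverse_kinematics(position, orientation): joint angles nearest the present ones, or None.
- robot.sense(): the state.
- robot.grab_frame(name): name is "scene" or "top" or "wrist"; returns a dict with "image" (384x512x3 uint8, red, green, blue), "range_z" (384x512 float32, m along the optical axis (not along the pixel's ray), 0 where there is no reading), "fx", "fy", "cx", "cy" (pixels), "dist_coeffs" ([k1, k2, p1, p2, k3] as OpenCV has them; the pictures are not rectified), "R" (3x3) and "t" (3): a world point X has camera coordinates R X + t. Camera axes: x right, y down, z forward; pixel columns grow to the right and rows downward; lengths in m; the calibration is good to about 2 mm. A picture is of the moment at which its call begins.
A pose or a line that the arm cannot do raises robot.IKError and nothing moves.
- robot.close_job(): hands the job in; it is judged then, once.
The state is a dict: "t": time; "joint_pos": joint angles; "joint_velocities": joint speeds; "effort": joint torques, N m; "tcp_pos": TCP position; "tcp_rot": TCP orientation; "wrist_force": force on the tool from outside, world axes, zero at the start; "torque": the same for the moment, N m; "opening": opening from 0.0 (shut) to 1.0 (fully open); "gripper_force": force on a finger pad.
Only numpy, scipy, OpenCV 4.12 (cv2) and the standard library are available. Lean on these libraries where they do the work, as an engineer would, in place of code of your own. Each camera call takes 0.05 s, during which the arm holds its last target. There are 200 camera calls.

## Working session

There is one attempt and no reset: what is moved stays moved. The work goes in short steps, each a Python script; the robot and the scene stay as the last script left them, time stands still between calls to the robot, and variables do not carry over. Pictures are saved under pics/ and viewed, at most 10 in all, crops included, and the job is handed in when it is done.

```bash
ls; mkdir -p pics; python3 - <<'E'
from plant import robot
import cv2,numpy as np
ims=[]
for n in("scene","top"):
    f=robot.grab_frame(n); np.savez(n+".npz",**f); ims.append(f["image"][:,:,::-1])
    print(n,f["fx"],f["cx"],f["cy"],f["dist_coeffs"],f["R"],f["t"])
cv2.imwrite("pics/a.png",cv2.resize(np.vstack(ims),(800,1200))[:, :] if 0 else ims[0]); cv2.imwrite("pics/b.png",cv2.resize(ims[1],(800,600)))
s=robot.sense();print(s,robot.nose_length)
E
```

```text
pics
scene 458.15160100542585 257.8908140976065 184.231943205399 [-0.12578564  0.          0.          0.          0.        ] [[ 0.74579645  0.66616516  0.00341108]
 [ 0.40958184 -0.45449169 -0.79099938]
 [-0.52538592  0.59132165 -0.61180744]] [-0.4457634  -0.19349948  1.82329389]
top 459.6010883803653 266.9215617247823 198.92187032166115 [-0.08187214  0.          0.          0.          0.        ] [[-1.01025950e-03 -9.99996563e-01  2.41950510e-03]
 [-9.86122834e-01  5.94564789e-04 -1.66016271e-01]
 [ 1.66014262e-01 -2.55364874e-03 -9.86120045e-01]] [-0.01583971  0.62432815  1.34926656]
{'t': 0.1, 'joint_pos': array([ 1.24410574,  0.4694123 , -0.04858327,  1.5335807 ,  0.024106  ,
        1.1410358 , -0.08226561]), 'joint_velocities': array([ 1.20485687e-03, -1.39703738e-03,  2.29717922e-04, -3.19252573e-03,
        3.63538596e-05,  4.61040376e-04, -3.88056224e-04]), 'effort': array([ 6.36749774e-04, -5.11514962e+01, -4.69308661e-02, -2.38390642e+01,
        1.08217172e-02,  4.38060568e-03,  6.63446940e-06]), 'tcp_pos': array([ 0.1979033 , -0.64479384,  0.24132896]), 'tcp_rot': array([-3.13974388e+00,  7.67682718e-05,  2.97846285e-01]), 'wrist_force': array([-0.00613167, -0.22476671,  0.60776583]), 'torque': array([ 0.05804549,  0.02597742, -0.00201947]), 'gripper_force': 0.0, 'opening': 1.0034222545443703} 0.011
```

View pics/b.png

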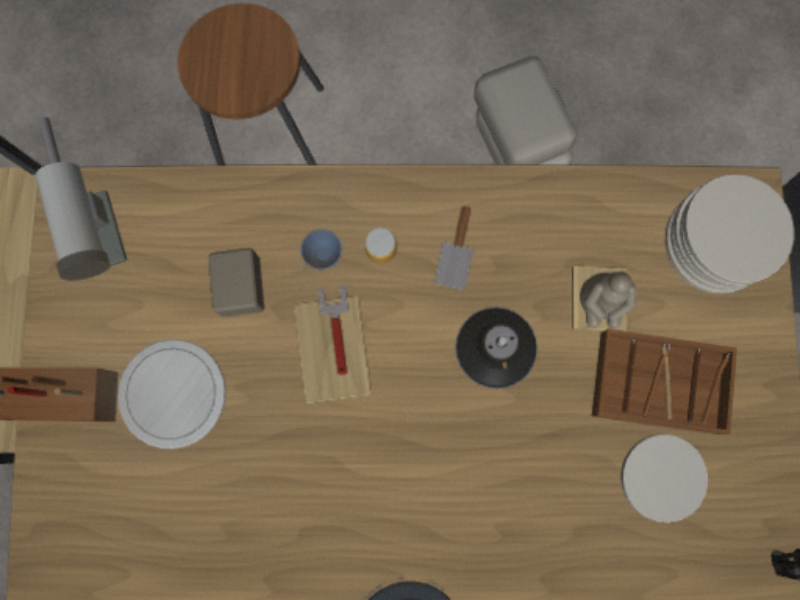

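View pics/a.png

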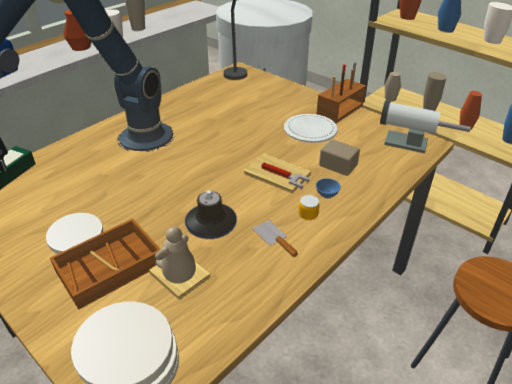

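The top view (800x600) shows the spanner's red handle at about (338,345) with its fork up at (333,300). The hub is at (500,343), with the nipple at (505,366) and the two ring holes either side of the spindle. Next I'll convert these to coarse positions, then look with the wrist camera.

```bash
cat > h.py <<'E'
import numpy as np, cv2
from plant import robot
def cast(f,uv,z):
    K=np.array([[f["fx"],0,f["cx"]],[0,f["fy"],f["cy"]],[0,0,1]]);R,t=np.array(f["R"]),np.array(f["t"])
    p=cv2.undistortPoints(np.array(uv,float).reshape(-1,1,2),K,np.array(f["dist_coeffs"])).reshape(-1,2)
    d=np.c_[p,np.ones(len(p))]@R; c=-R.T@t
    return c+d*((z-c[2])/d[:,2])[:,None]
def proj(f,X):
    K=np.array([[f["fx"],0,f["cx"]],[0,f["fy"],f["cy"]],[0,0,1]])
    return cv2.projectPoints(np.array(X,float).reshape(-1,1,3),cv2.Rodrigues(np.array(f["R"]))[0],np.array(f["t"]),K,np.array(f["dist_coeffs"]))[0].reshape(-1,2)
def redmask(f):
    h=cv2.cvtColor(f["image"],cv2.COLOR_RGB2HSV)
    m=(((h[...,0]<6)|(h[...,0]>172))&(h[...,1]>170)&(h[...,2]>60)).astype(np.uint8)
    n,l,s,c=cv2.connectedComponentsWithStats(m); return l,s,c
def pose(p,yaw): return list(p),[np.pi,0,yaw]
E
python3 - <<'E'
from h import *
f=dict(np.load("top.npz"))
l,s,c=redmask(f)
for i in range(1,len(s)):
    if s[i,4]>60: 
        ys,xs=np.where(l==i); P=cast(f,np.c_[xs,ys],.038)[:,:2]; m=P.mean(0); u=np.linalg.svd(P-m,full_matrices=False)[2][0]
        print(s[i],m,np.degrees(np.arctan2(u[1],u[0])))
k=.64
print(cast(f,[[333*k,303*k],[322*k,296*k],[345*k,293*k]],.028))
print("hub",cast(f,[[500*k,343*k]],.095),cast(f,[[503*k,342*k]],.118),cast(f,[[505*k,366*k]],.05), cast(f,[[497*k,347*k]],.0))
print("holes",cast(f,[[490*k,345*k],[514*k,339*k]],.095))
E
```

```text
[213 204   8  35 142] [0.55815707 0.13808034] -171.879872112147
[[0.64427126 0.15095792 0.028     ]
 [0.65847679 0.17321507 0.028     ]
 [0.66452494 0.12735113 0.028     ]]
hub [[ 0.55566303 -0.17207758  0.095     ]] [[ 0.55469813 -0.17493592  0.118     ]] [[ 0.51637934 -0.18626945  0.05      ]] [[ 0.55920715 -0.17717384  0.        ]]
holes [[ 0.55190909 -0.1531757   0.095     ]
 [ 0.56320009 -0.19864793  0.095     ]]
```

```bash
python3 - <<'E'
from h import *
robot.goto([0.48,-0.175,0.30],[np.pi,0,0.2])
robot.sleep(.3)
f=robot.grab_frame("wrist"); np.savez("w1.npz",**f); a=f["image"]
print(-f["R"].T@f["t"],f["R"][2],robot.sense()["t"])
robot.goto([0.56,0.14,0.26],[np.pi,0,0.14])
robot.sleep(.3)
g=robot.grab_frame("wrist"); np.savez("w2.npz",**g)
print(-g["R"].T@g["t"],robot.sense()["t"],robot.sense()["joint_pos"])
cv2.imwrite("pics/c.png",cv2.resize(a[...,::-1],(800,600)));cv2.imwrite("pics/d.png",cv2.resize(g["image"][...,::-1],(800,600)))
E
```

```text
[ 0.54777872 -0.16138302  0.4321429 ] [-0.26779456 -0.05289114 -0.96202318] 2.4417
[0.62870621 0.14897587 0.39242345] 4.0333 [ 0.13095901  0.35017686 -0.57515098  1.72528297  0.20842354  1.12728457
 -1.9384484 ]
```

View pics/c.png

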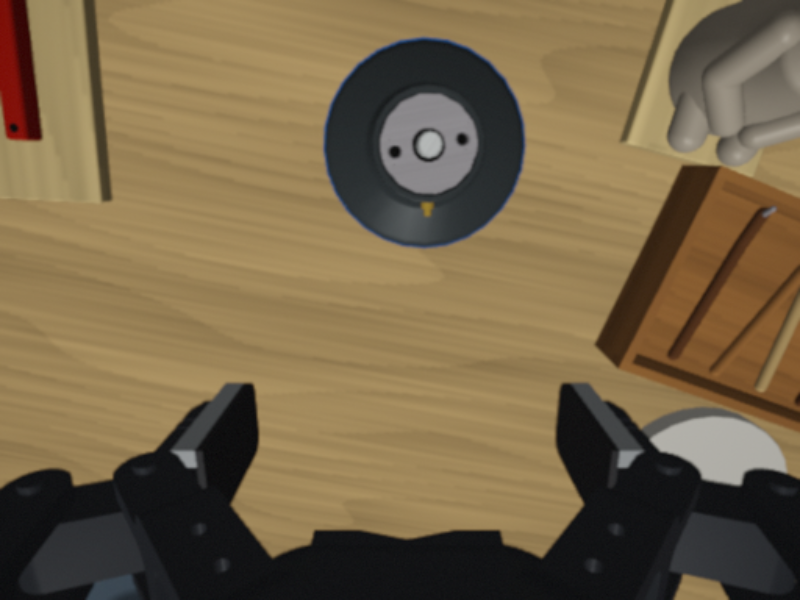

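View pics/d.png

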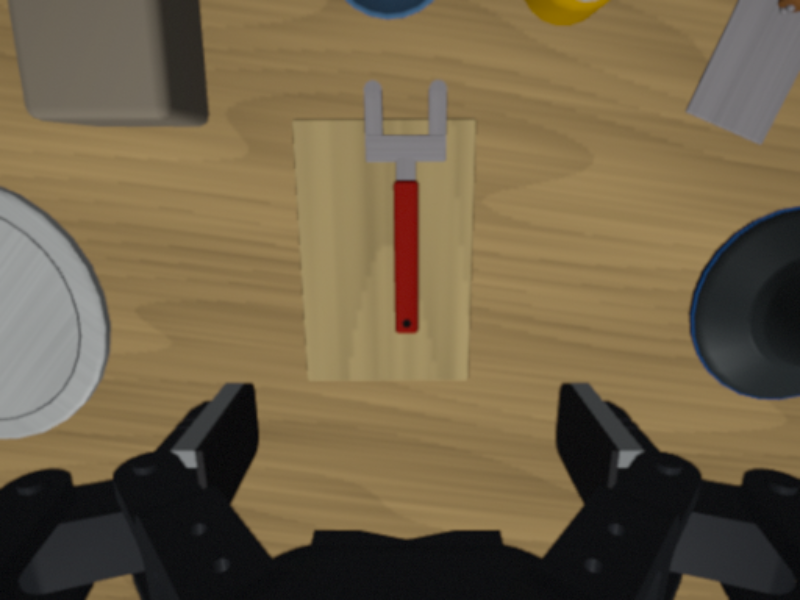

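The first wrist view shows the ring centred near (428,144) of 800x600, with holes at (395,152) and (462,139) and the nipple at (428,208). The second shows the spanner upright in the image: handle (394–418, 180–332), fork tips at (373,85) and (438,85). Next: compute poses and check the joint ranges.

```bash
cat > ring.py <<'E'
from h import *
def holes(f,guess,ctr,win=9):
    # darkest-blob centroids near guesses, cast on ring face
    g=cv2.GaussianBlur(cv2.cvtColor(f["image"],cv2.COLOR_RGB2GRAY),(3,3),0).astype(float); out=[]
    for u,v in guess:
        u,v=int(round(u)),int(round(v)); w=g[v-win:v+win+1,u-win:u+win+1]; k=np.clip(np.median(w)*.75-w,0,None)
        yy,xx=np.mgrid[-win:win+1,-win:win+1]; out.append([u+(k*xx).sum()/k.sum(),v+(k*yy).sum()/k.sum()])
    return np.array(out)
E
python3 - <<'E'
from ring import *
f=dict(np.load("w1.npz")); k=.64
h=holes(f,np.array([[395,152],[462,139]])*k,0,5); P=cast(f,h,.095); d=P[0]-P[1]
print(h/k,P,"mid",P.mean(0),"sep",np.linalg.norm(d),"ang ccw of y",np.degrees(np.arctan2(-d[0],d[1])))
# hub: foot blue line/circle and spindle top
print("spindle",cast(f,[[429*k,145*k]],.118),"nip",cast(f,[[428*k,208*k]],.06))
d2=f["range_z"][int(h[0,1])-4:int(h[0,1])+5,int(h[0,0])-4:int(h[0,0])+5];
X=cast(f,[[412*k,165*k]],.095); print("depth ring",f["range_z"][int(165*k),int(412*k)],(f["R"]@X[0]+f["t"])[2])
g=dict(np.load("w2.npz")); l,s,c=redmask(g)
for i in range(1,len(s)):
    if s[i,4]>400:
        m=(l==i).astype(np.uint8); cn=max(cv2.findContours(m,0,2)[0],key=cv2.contourArea)
        b=cv2.boxPoints(cv2.minAreaRect(cn)); B=cast(g,b,.038); print(B)
        ys,xs=np.where(m);Q=cast(g,np.c_[xs,ys],.038)[:,:2];mm=Q.mean(0);u=np.linalg.svd(Q-mm,full_matrices=False)[2][0];print("ctr",mm,B.mean(0),"ang",np.degrees(np.arctan(u[1]/u[0])))
print("fork tips",cast(g,np.array([[373,82],[438,82]])*k,.028),"depth",g["range_z"][int(250*k),int(405*k)],(g["R"]@cast(g,[[405*k,250*k]],.038)[0]+g["t"])[2])
q=robot.sense()["joint_pos"]
for a in (0,np.pi,-np.pi): 
    for y in (.25,-.1,-.5):
        p=[.556-.085*np.cos(y),-.174-.085*np.sin(y),.13]; r=robot.inverse_kinematics(p,[np.pi,0,y+a]); print(a,y,None if r is None else np.round(r,2))
E
```

```text
[[394.21870217 151.16099441]
 [461.41919059 138.50448106]] [[ 0.55104267 -0.15233592  0.095     ]
 [ 0.56715847 -0.19286248  0.095     ]] mid [ 0.55910057 -0.1725992   0.095     ] sep 0.04361331150341859 ang ccw of y 21.685746046442368
spindle [[ 0.55838628 -0.17260203  0.118     ]] nip [[ 0.51714528 -0.18315358  0.06      ]]
depth ring 0.32547566 0.3253235839004776
[[0.61316041 0.1558233  0.038     ]
 [0.61521985 0.14098602 0.038     ]
 [0.50781227 0.12554248 0.038     ]
 [0.50557552 0.14162987 0.038     ]]
ctr [0.5634876 0.1406922] [0.56044201 0.14099542 0.038     ] ang 8.275239585853468
fork tips [[0.67535639 0.17835036 0.028     ]
 [0.68135002 0.1351363  0.028     ]] depth 0.35645226 0.35791222148456125
0 0.25 [ 0.7   0.38 -0.48  2.01  0.24  0.8  -1.24]
0 -0.1 [ 0.6   0.36 -0.42  2.04  0.2   0.79 -1.61]
0 -0.5 [ 0.48  0.35 -0.36  2.04  0.17  0.78 -2.05]
3.141592653589793 0.25 [ 1.18  0.64 -1.18  1.98  0.71  1.01  1.48]
3.141592653589793 -0.1 [ 1.06  0.54 -1.05  2.02  0.6   0.93  1.17]
3.141592653589793 -0.5 [ 0.95  0.51 -0.97  2.02  0.54  0.9   0.75]
-3.141592653589793 0.25 [ 1.18  0.64 -1.18  1.98  0.71  1.01  1.48]
-3.141592653589793 -0.1 [ 1.06  0.54 -1.05  2.02  0.6   0.93  1.17]
-3.141592653589793 -0.5 [ 0.95  0.51 -0.97  2.02  0.54  0.9   0.75]
```

```bash
python3 - <<'E'
from h import *
y=np.radians(8.27); p=np.array([.5907,.1451])
robot.grip(.6,110)
robot.goto([*p,.11],[np.pi,0,y])
c=robot.move_straight([*p,.0305],vel=.08,contact_N=6); s=robot.sense(); print(c,s["tcp_pos"],s["wrist_force"])
robot.grip(0.0,110); s=robot.sense(); print(s["opening"],s["gripper_force"],s["wrist_force"],s["tcp_pos"])
robot.move_straight([*p,.07],vel=.06)
robot.goto([*p,.26],[np.pi,0,y]); robot.sleep(.3)
s=robot.sense(); print(s["wrist_force"],s["torque"],s["tcp_pos"],s["tcp_rot"],s["t"])
f=robot.grab_frame("wrist"); np.savez("w3.npz",**f); cv2.imwrite("pics/e.png",cv2.resize(f["image"][...,::-1],(800,600)))
E
```

```text
False [0.59114852 0.14529868 0.03103618] [ 0.11699292 -0.65181258  0.18036662]
0.18048804427231843 108.68147492408752 [-1.57453586 -1.85949057  5.30898062] [0.591134   0.14495982 0.03143751]
[-0.08176629  0.25215256 -0.99694638] [ 0.01093108  0.0929551  -0.03109591] [0.59026668 0.14490882 0.25840097] [3.14159159e+00 2.71781682e-03 1.44425040e-01] 8.575
```

View pics/e.png

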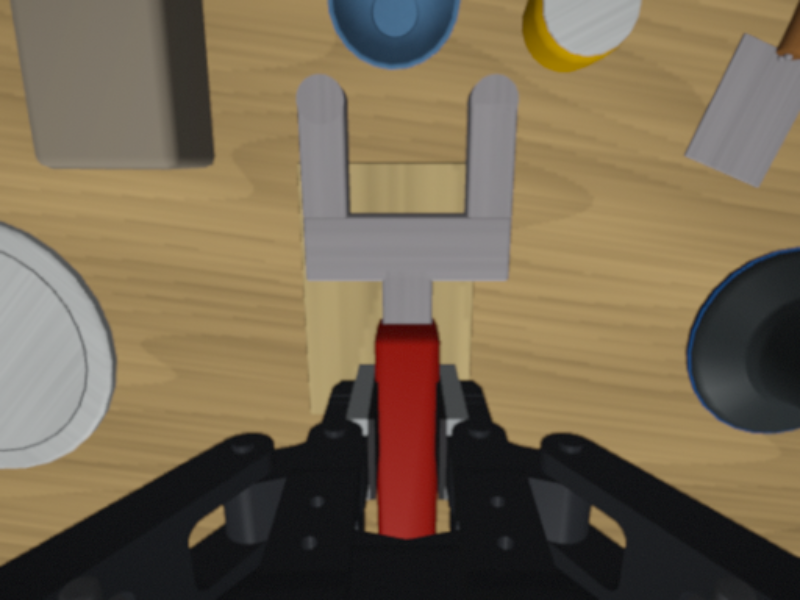

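The spanner is held straight. The rounded fork ends over the pins are at (322,98) and (493,98), and the handle is centred at x≈407. Next I'll cast those to get the pins in the tool frame, then go above the ring.

```bash
python3 - <<'E'
from ring import *
k=.64; f=dict(np.load("w3.npz"))
P=cast(f,np.array([[322,98],[493.5,98]])*k,.2584-.0034); T=np.array([.59027,.14491]); y=.1444
c,s=np.cos(y),np.sin(y); R=np.array([[c,-s],[s,c]])
L=(P[:,:2]-T)@R; print("pins in tool(yaw) frame",L,L.mean(0),"sep",np.linalg.norm(L[0]-L[1]),"ang",np.degrees(np.arctan2(-(L[0]-L[1])[0],(L[0]-L[1])[1])))
off=L.mean(0)
# above the ring
yr=np.radians(21.7); c,s=np.cos(yr),np.sin(yr); o=np.array([.0845,0.])
t=np.array([.5591,-.1726])-np.array([[c,-s],[s,c]])@o
robot.goto([*t,.20],[np.pi,0,yr]); robot.sleep(.3)
f=robot.grab_frame("wrist"); np.savez("w4.npz",**f); S=robot.sense(); print(S["tcp_pos"],S["tcp_rot"],S["wrist_force"],S["torque"],S["t"],S["joint_pos"])
cv2.imwrite("pics/f.png",cv2.resize(f["image"][...,::-1],(800,600)))
E
```

```text
pins in tool(yaw) frame [[ 0.08414619  0.02170076]
 [ 0.08412644 -0.0214199 ]] [0.08413631 0.00014043] sep 0.04312066502868543 ang -0.02623944272152692
[ 0.48092196 -0.20330724  0.2000417 ] [-3.14156015e+00 -1.78006506e-04  3.79787429e-01] [-0.21063849  0.20015351 -2.44146897] [-0.01603094  0.00488926 -0.06104788] 10.3583 [ 0.78661611  0.3188955  -0.56870461  1.91672388  0.20691643  0.96354716
 -1.06907733]
```

View pics/f.png

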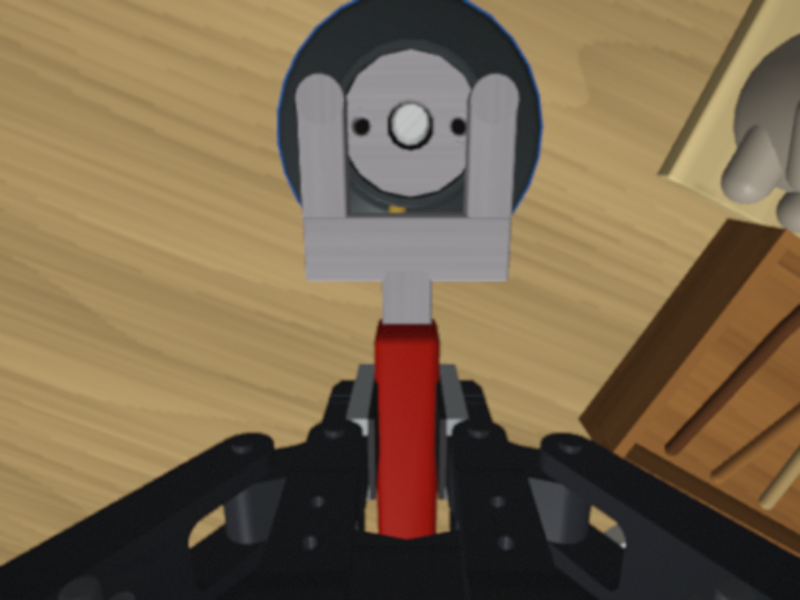

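The holes sit level in view at (361,126) and (458,126), beside the spindle at (410,124), so the yaw is nearly right. Next I'll measure them and correct.

```bash
python3 - <<'E'
from ring import *
k=.64; f=dict(np.load("w4.npz"))
h=holes(f,np.array([[361,126],[458,126]])*k,0,5); P=cast(f,h,.095)
T=np.array([.48092,-.20331]); y=.37979; c,s=np.cos(y),np.sin(y); R=np.array([[c,-s],[s,c]])
L=(P[:,:2]-T)@R; d=L[0]-L[1]
print(h/k,P,P.mean(0),L,L.mean(0),np.linalg.norm(d),"dang",np.degrees(np.arctan2(-d[0],d[1])))
m=cast(f,np.array([[322,97.5],[493.5,97.5]])*k,.2-.0034); Lm=(m[:,:2]-T)@R; print("pins",Lm,Lm.mean(0))
E
```

```text
[[361.15470852 126.08837818]
 [457.87536753 126.06971526]] [[ 0.55108843 -0.15279986  0.095     ]
 [ 0.56709977 -0.19289915  0.095     ]] [ 0.5590941  -0.17284951  0.095     ] [[ 0.0838938   0.02089769]
 [ 0.08389838 -0.02228004]] [ 0.08389609 -0.00069117] 0.04317772544861179 dang 0.006078953396502876
pins [[ 0.08459314  0.02185684]
 [ 0.08458537 -0.0213638 ]] [0.08458925 0.00024652]
```

```bash
python3 - <<'E'
from ring import *
y=.37979; c,s=np.cos(y),np.sin(y); R=np.array([[c,-s],[s,c]])
t=np.array([.48092,-.20331])+R@np.array([-.0007,-.0009])
robot.move_straight([*t,.125],vel=.08); robot.sleep(.2)
S=robot.sense(); print(S["tcp_pos"]-[*t,.125],S["wrist_force"],S["torque"])
c=robot.move_straight([*t,.108],vel=.015,contact_N=4); S=robot.sense(); print(c,S["tcp_pos"]-[*t,.108],S["wrist_force"],S["torque"],S["t"])
E
```

```text
[ 0.00028462 -0.00015956  0.00048536] [-0.5016188  -0.81194539 -2.77696336] [0.0213669  0.01036665 0.01932188]
True [0.0004581  0.00024936 0.00758959] [ 5.16973791 -0.13789421 -6.05772733] [-0.00412307 -0.78427308 -0.07629144] 12.325
```

```bash
python3 - <<'E'
from ring import *
robot.sleep(.3); S=robot.sense(); p=S["tcp_pos"]; print(p,S["tcp_rot"],S["wrist_force"],S["torque"])
f=robot.grab_frame("wrist"); cv2.imwrite("pics/g.png",cv2.resize(f["image"][:220,130:390,::-1],(780,600)))
E
```

```text
[ 0.48107522 -0.20407565  0.11532281] [-3.14096413e+00 -1.38850103e-03  3.78780632e-01] [ 5.37171044  0.26064586 -4.24533943] [-0.04272829 -1.01875047 -0.07825305]
```

View pics/g.png

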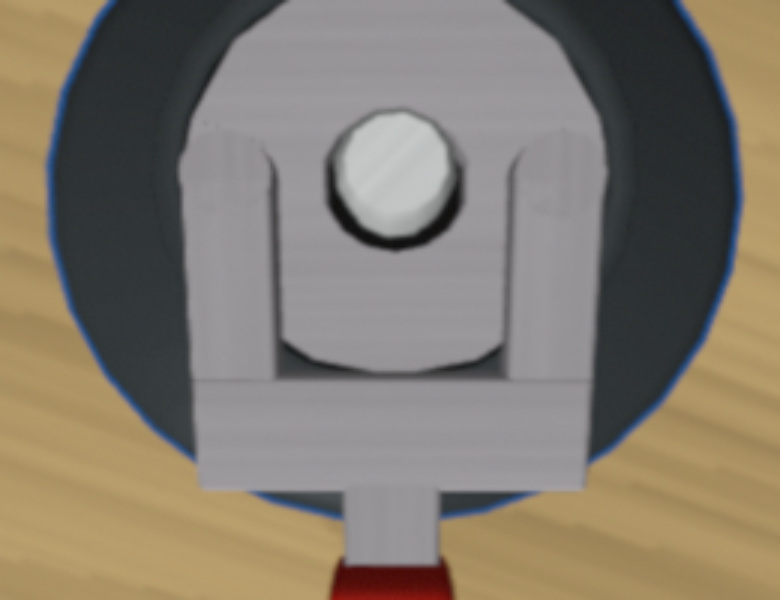

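The pins look seated at their tips, both over the holes. A 5–6 N sideways force towards +x suggests they are bearing on the rear hole walls. I'll comply along the force and then push down.

```bash
python3 - <<'E'
from ring import *
y=.37979
b=np.array([-.5,-.8,-2.8])
def rd():
    robot.sleep(.15); S=robot.sense(); return S["tcp_pos"],S["wrist_force"]-b,S["torque"],S["t"]
p,F,M,t=rd(); cmd=np.array([.48066,-.20440,.1153])
for i in range(6):
    cmd[:2]+=np.clip(F[:2]*1.2e-4,-.0007,.0007)
    robot.move_straight(list(cmd),vel=.01,attitude=[np.pi,0,y]); p,F,M,t=rd(); print(np.round(cmd,4),np.round(p,4),np.round(F,1),np.round(M,2),t)
    if np.hypot(*F[:2])<1.5: break
E
```

```text
[ 0.4814 -0.2045  0.1153] [ 0.4813 -0.2043  0.1152] [ 2.9  1.4 -0.3] [ 0.11 -0.43  0.06] 13.325
[ 0.4817 -0.2043  0.1153] [ 0.4814 -0.2043  0.1152] [ 1.9  1.1 -1.2] [ 0.16 -0.19  0.01] 13.725
[ 0.4819 -0.2041  0.1153] [ 0.4816 -0.2043  0.1152] [1.  1.  0.6] [-0.01  0.09 -0.01] 14.125
```

```bash
python3 - <<'E'
from ring import *
y=.37979
b=np.array([-.5,-.8,-2.8])
def rd():
    robot.sleep(.12); S=robot.sense(); return S["tcp_pos"],S["wrist_force"]-b,S["torque"],S["t"]
cmd=np.array([.4820,-.2040,.1153])
for i in range(10):
    cmd[2]-=.0012; c=robot.move_straight(list(cmd),vel=.01,attitude=[np.pi,0,y],contact_N=8); p,F,M,t=rd(); print(c,np.round(cmd,4),np.round(p,4),np.round(F,1),np.round(M,2),t)
    cmd[:2]+=np.clip(F[:2]*1e-4,-.0006,.0006)
    if F[2]>4 : break
E
```

```text
False [ 0.482  -0.204   0.1141] [ 0.482  -0.204   0.1141] [-0.1  0.8  0.1] [-0.02  0.06 -0.01] 14.5167
False [ 0.482  -0.2039  0.1129] [ 0.482  -0.2039  0.1129] [ 1.   0.7 -0.5] [-0.01  0.05  0.05] 14.9
False [ 0.4821 -0.2039  0.1117] [ 0.4821 -0.2039  0.1117] [0.3 0.3 0.7] [-0.03  0.    0.06] 15.2833
False [ 0.4821 -0.2038  0.1105] [ 0.4821 -0.2038  0.1105] [0.5 0.5 0.5] [0.05 0.08 0.01] 15.6667
False [ 0.4822 -0.2038  0.1093] [ 0.4821 -0.2038  0.1093] [1.1 1.4 0.3] [-0.01  0.1  -0.02] 16.05
False [ 0.4823 -0.2036  0.1081] [ 0.4824 -0.2037  0.1083] [ 1.1 -0.2  2. ] [-0.05  0.07  0.05] 16.4417
True [ 0.4824 -0.2037  0.1069] [ 0.4824 -0.2038  0.1077] [-1.   1.   7.9] [0.14 0.03 0.03] 16.7667
```

```bash
cat > turn.py <<'E'
from h import *
import json
b=np.array([-.5,-.8,-2.8]); r=.0845
def rd(n=4):
    A=[]
    for i in range(n): robot.sleep(.02); S=robot.sense(); A.append(np.r_[S["wrist_force"]-b,S["torque"],S["tcp_pos"],S["tcp_rot"]])
    return np.mean(A,0),S["t"]
def Tz(a,C): d=a[6:8]-C; return d[0]*a[1]-d[1]*a[0]+a[5]
def run(st,dy,n,stop,vel=.03,cN=7):
    C=np.array(st["C"]);hit=0
    for i in range(n):
        st["y"]-=dy; y=st["y"]; e=np.array([np.cos(y),np.sin(y)])
        c=robot.move_straight([*(C-r*e),st["z"]],vel=vel,attitude=[np.pi,0,y],contact_N=cN)
        a,t=rd(); T=Tz(a,C)
        print("%d %.3f y=%.3f T=%.2f F=%s M=%.2f rad=%.1f tcpz=%.4f yaw=%.3f t=%.1f"%(c,st["z"],y,T,np.round(a[:3],1),a[5],a[:2]@e,a[8],a[11],t))
        C=C+e*np.clip(a[:2]@e*6e-5,-.0003,.0003)
        st["z"]+=np.clip((a[2]-5)*3e-5,-.0002,.0002)
        if T>stop or c:
            hit+=1
            if T>stop: break
    st["C"]=C.tolist(); json.dump(st,open("st.json","w")); return T
E
python3 - <<'E'
from turn import *
y=.37979
st=dict(y=y,z=.1073,C=[.4824+r*np.cos(y),-.2037+r*np.sin(y)])
print(st); run(st,.012,22,.5)
E
```

```text
{'y': 0.37979, 'z': 0.1073, 'C': [np.float64(0.5608787419595853), np.float64(-0.17237370017954842)]}
0 0.107 y=0.368 T=-0.04 F=[-1.4 -0.1  7.9] M=-0.01 rad=-1.3 tcpz=0.1078 yaw=0.368 t=17.1
0 0.107 y=0.356 T=0.05 F=[ 0.7 -1.3  8.1] M=-0.07 rad=0.2 tcpz=0.1077 yaw=0.355 t=17.4
0 0.107 y=0.344 T=0.00 F=[ 1.4 -1.8  7.6] M=-0.18 rad=0.7 tcpz=0.1077 yaw=0.343 t=17.7
0 0.108 y=0.332 T=0.06 F=[ 1.8 -2.6  7.3] M=-0.19 rad=0.9 tcpz=0.1077 yaw=0.331 t=18.0
0 0.108 y=0.320 T=0.10 F=[ 2.3 -3.4  7.7] M=-0.23 rad=1.1 tcpz=0.1078 yaw=0.319 t=18.4
0 0.108 y=0.308 T=0.12 F=[ 2.5 -4.   7.1] M=-0.27 rad=1.2 tcpz=0.1078 yaw=0.307 t=18.7
0 0.108 y=0.296 T=0.17 F=[ 2.9 -4.3  7. ] M=-0.25 rad=1.5 tcpz=0.1078 yaw=0.295 t=19.0
0 0.108 y=0.284 T=0.10 F=[ 2.1 -3.8  6.9] M=-0.26 rad=1.0 tcpz=0.1078 yaw=0.283 t=19.3
0 0.108 y=0.272 T=0.09 F=[ 2.1 -3.8  6.9] M=-0.26 rad=1.0 tcpz=0.1078 yaw=0.271 t=19.6
0 0.108 y=0.260 T=0.15 F=[ 2.6 -4.7  6.6] M=-0.29 rad=1.3 tcpz=0.1079 yaw=0.259 t=19.9
0 0.108 y=0.248 T=0.07 F=[ 2.7 -3.9  6.4] M=-0.30 rad=1.7 tcpz=0.1079 yaw=0.247 t=20.2
0 0.108 y=0.236 T=0.09 F=[ 2.2 -4.   6.5
[... 216 characters left out ...]
21.2
0 0.108 y=0.200 T=0.06 F=[ 2.1 -4.3  6.4] M=-0.33 rad=1.2 tcpz=0.1079 yaw=0.199 t=21.5
0 0.108 y=0.188 T=0.04 F=[ 1.9 -3.8  6.1] M=-0.31 rad=1.2 tcpz=0.1079 yaw=0.187 t=21.8
0 0.108 y=0.176 T=0.08 F=[ 1.6 -4.4  6.2] M=-0.31 rad=0.8 tcpz=0.1079 yaw=0.175 t=22.1
0 0.108 y=0.164 T=0.08 F=[ 1.9 -4.2  6.4] M=-0.31 rad=1.2 tcpz=0.1080 yaw=0.163 t=22.5
0 0.108 y=0.152 T=0.09 F=[ 1.4 -4.5  6.2] M=-0.31 rad=0.7 tcpz=0.1080 yaw=0.151 t=22.8
0 0.108 y=0.140 T=0.04 F=[ 1.4 -4.1  5.5] M=-0.32 rad=0.8 tcpz=0.1080 yaw=0.139 t=23.1
0 0.108 y=0.128 T=0.13 F=[ 1.7 -4.7  5.7] M=-0.29 rad=1.1 tcpz=0.1080 yaw=0.126 t=23.4
0 0.108 y=0.116 T=0.14 F=[ 1.6 -4.8  6. ] M=-0.28 rad=1.0 tcpz=0.1080 yaw=0.115 t=23.7
```

```bash
sed -i 's|^        st\["z"\]+=|        C=C+np.array([-e[1],e[0]])*np.clip((a[5]-M0)*4e-4,-.0002,.0002)\n&|; s/^b=/M0=-.03; b=/' turn.py
python3 - <<'E'
from turn import *
st=json.load(open("st.json")); run(st,.012,12,.45); print(st)
E
```

```text
0 0.108 y=0.104 T=0.08 F=[ 1.5 -4.4  5.7] M=-0.31 rad=1.1 tcpz=0.1080 yaw=0.102 t=24.1
0 0.108 y=0.092 T=0.06 F=[ 1.3 -3.8  6. ] M=-0.27 rad=1.0 tcpz=0.1080 yaw=0.091 t=24.4
0 0.108 y=0.080 T=0.09 F=[ 0.7 -4.1  5.9] M=-0.26 rad=0.3 tcpz=0.1080 yaw=0.079 t=24.7
0 0.108 y=0.068 T=0.09 F=[ 0.8 -4.2  5.8] M=-0.27 rad=0.5 tcpz=0.1080 yaw=0.067 t=25.0
0 0.109 y=0.056 T=0.07 F=[ 0.1 -4.3  5.4] M=-0.30 rad=-0.1 tcpz=0.1080 yaw=0.055 t=25.3
0 0.109 y=0.044 T=0.04 F=[ 0.6 -3.8  5.1] M=-0.29 rad=0.4 tcpz=0.1081 yaw=0.043 t=25.6
0 0.109 y=0.032 T=0.10 F=[ 0.2 -4.4  5.3] M=-0.28 rad=0.1 tcpz=0.1081 yaw=0.031 t=25.9
0 0.109 y=0.020 T=0.10 F=[ 0.3 -4.2  4.8] M=-0.26 rad=0.3 tcpz=0.1081 yaw=0.019 t=26.3
0 0.109 y=0.008 T=0.09 F=[-0.9 -3.8  4.9] M=-0.24 rad=-0.9 tcpz=0.1081 yaw=0.007 t=26.6
0 0.109 y=-0.004 T=0.09 F=[-0.6 -3.9  4.7] M=-0.24 rad=-0.6 tcpz=0.1081 yaw=-0.005 t=26.9
0 0.109 y=-0.016 T=0.05 F=[-1.4 -3.7  4.5] M=-0.27 rad=-1.3 tcpz=0.1081 yaw=-0.016 t=27.2
0 0.108 y=-0.028 T=0.02 F=[-1.7 -3.3  4.3] M=-0.26 rad=-1.6 tcpz=0.1081 yaw=-0.029 t=27.5
{'y': -0.028210000000000183, 'z': np.float64(0.10847745873588525), 'C': [0.5621124080837986, -0.17322785857566733]}
```

```bash
sed -i 's|\*4e-4,-.0002|*0,-.0002|; s/def rd(n=4)/def rd(n=3)/' turn.py
python3 - <<'E'
from turn import *
st=json.load(open("st.json")); run(st,.007,60,.24,cN=4.5); print(st)
E
```

```text
0 0.108 y=-0.035 T=0.11 F=[-2.3 -3.6  4.7] M=-0.21 rad=-2.1 tcpz=0.1082 yaw=-0.035 t=27.8
0 0.108 y=-0.042 T=0.15 F=[-2.1 -3.5  3.8] M=-0.16 rad=-2.0 tcpz=0.1082 yaw=-0.043 t=28.1
0 0.108 y=-0.049 T=0.12 F=[-1.5 -3.7  3.4] M=-0.20 rad=-1.3 tcpz=0.1082 yaw=-0.050 t=28.4
0 0.108 y=-0.056 T=0.10 F=[-2.1 -3.3  4. ] M=-0.19 rad=-1.9 tcpz=0.1082 yaw=-0.057 t=28.7
0 0.108 y=-0.063 T=0.15 F=[-2.2 -3.8  3.5] M=-0.19 rad=-1.9 tcpz=0.1082 yaw=-0.064 t=29.0
0 0.108 y=-0.070 T=0.05 F=[-2.2 -3.1  3.2] M=-0.23 rad=-1.9 tcpz=0.1082 yaw=-0.071 t=29.3
0 0.108 y=-0.077 T=0.10 F=[-2.  -3.1  2.7] M=-0.17 rad=-1.8 tcpz=0.1082 yaw=-0.077 t=29.6
0 0.108 y=-0.084 T=0.10 F=[-1.7 -3.1  3.2] M=-0.17 rad=-1.4 tcpz=0.1082 yaw=-0.084 t=29.9
0 0.108 y=-0.091 T=0.13 F=[-1.5 -3.3  3.5] M=-0.16 rad=-1.2 tcpz=0.1082 yaw=-0.091 t=30.2
0 0.108 y=-0.098 T=0.12 F=[-0.8 -3.5  3.1] M=-0.18 rad=-0.5 tcpz=0.1082 yaw=-0.098 t=30.5
0 0.108 y=-0.105 T=0.11 F=[-0.7 -3.6  3.9] M=-0.20 rad=-0.3 tcpz=0.1081 yaw=-0.105 t=30.8
0 0.108 y=-0.112 T=0.09 F=[-0.3 -3.5  3.3] M=-0.21 rad=0.1 tcpz=0.1081 yaw=-0.112 t=31.1
0 0.108 y=-0.119 T=0.
[... 3224 characters left out ...]
  5.8] M=-0.25 rad=0.4 tcpz=0.1080 yaw=-0.372 t=42.2
0 0.108 y=-0.378 T=0.15 F=[-0.9 -4.6  5. ] M=-0.24 rad=0.8 tcpz=0.1080 yaw=-0.379 t=42.5
0 0.108 y=-0.385 T=0.08 F=[-1.5 -4.   5. ] M=-0.29 rad=0.1 tcpz=0.1080 yaw=-0.386 t=42.8
0 0.108 y=-0.392 T=0.11 F=[-1.3 -4.4  5.7] M=-0.27 rad=0.5 tcpz=0.1080 yaw=-0.393 t=43.1
0 0.108 y=-0.399 T=0.13 F=[-1.8 -4.1  5.1] M=-0.25 rad=-0.1 tcpz=0.1080 yaw=-0.400 t=43.4
0 0.108 y=-0.406 T=0.12 F=[-1.7 -4.3  5.2] M=-0.28 rad=0.1 tcpz=0.1080 yaw=-0.407 t=43.7
0 0.108 y=-0.413 T=0.29 F=[-1.8 -4.6  5.6] M=-0.14 rad=0.2 tcpz=0.1080 yaw=-0.414 t=44.0
{'y': -0.41321000000000047, 'z': np.float64(0.10826893120936296), 'C': [0.5619771442486656, -0.173380438147484]}
```

```bash
python3 - <<'E'
from turn import *
st=json.load(open("st.json")); run(st,.003,8,.5,vel=.02,cN=8); print(st)
E
```

```text
0 0.108 y=-0.416 T=0.39 F=[-1.9 -5.   4.6] M=-0.07 rad=0.3 tcpz=0.1080 yaw=-0.416 t=44.3
0 0.108 y=-0.419 T=0.46 F=[-1.6 -5.   5.4] M=0.02 rad=0.5 tcpz=0.1080 yaw=-0.419 t=44.6
0 0.108 y=-0.422 T=0.56 F=[-2.  -5.9  6.2] M=0.04 rad=0.6 tcpz=0.1080 yaw=-0.422 t=44.9
{'y': -0.4222100000000005, 'z': np.float64(0.10830389941350559), 'C': [0.5620525012500149, -0.17341408746480552]}
```

```bash
python3 - <<'E'
from turn import *
st=json.load(open("st.json")); run(st,.0032,1,.9,vel=.02,cN=8)
a,t=rd(6); print("hold T",Tz(a,np.array(st["C"])))
st["z"]=.1083
for k in range(3): run(st,-.014,1,9,vel=.03,cN=None)
C=np.array(st["C"]);y=st["y"];e=np.array([np.cos(y),np.sin(y)]); p=C-r*e
for z in (.1105,.114,.1175):
    robot.move_straight([*p,z],vel=.02); a,t=rd(); print(z,np.round(a[:6],2),a[8],t)
E
```

```text
0 0.108 y=-0.425 T=0.60 F=[-1.9 -5.4  5.6] M=0.11 rad=0.5 tcpz=0.1080 yaw=-0.425 t=45.2
hold T 0.6588613592081576
0 0.108 y=-0.411 T=0.25 F=[-2.  -3.9  5. ] M=-0.12 rad=-0.2 tcpz=0.1080 yaw=-0.412 t=45.6
0 0.108 y=-0.397 T=0.06 F=[-1.6 -2.6  5.2] M=-0.20 rad=-0.4 tcpz=0.1081 yaw=-0.397 t=45.9
0 0.108 y=-0.383 T=0.00 F=[-2.1 -0.8  4.8] M=-0.13 rad=-1.6 tcpz=0.1081 yaw=-0.383 t=46.2
0.1105 [ 0.3  -0.28  0.13 -0.12  0.18 -0.02] 0.11013128235636006 46.5417
0.114 [0.31 0.5  0.38 0.   0.19 0.02] 0.11404483535876815 46.9167
0.1175 [ 0.65  0.12 -0.14  0.01  0.07 -0.01] 0.11772193460611967 47.2917
```

```bash
python3 - <<'E'
from h import *
y=np.radians(8.27); p=[.5907,.1451]
S=robot.sense(); robot.move_straight([*S["tcp_pos"][:2],.20],vel=.12)
robot.goto([*p,.20],[np.pi,0,y]); 
robot.move_straight([*p,.045],vel=.1); robot.sleep(.2)
f=robot.grab_frame("wrist"); cv2.imwrite("pics/i.png",f["image"][...,::-1])
c=robot.move_straight([*p,.0295],vel=.015,contact_N=3); S=robot.sense(); print(c,S["tcp_pos"],S["wrist_force"],S["torque"],S["t"])
E
```

```text
True [0.59058282 0.14507569 0.03142656] [-0.67624192 -0.06875064  5.05378554] [-0.07941617 -0.04015964  0.01342703] 52.0833
```

View pics/i.png

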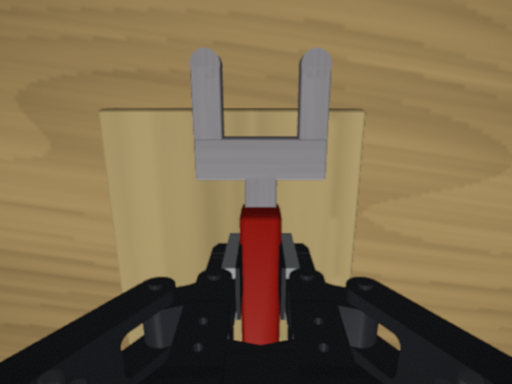

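The spanner is over the board with its pins beyond the +x edge (row ≈110), and it touched down at the original height. I'll release it and retreat.

```bash
python3 - <<'E'
from h import *
p=[.5907,.1451]
robot.grip(.5); robot.sleep(.2)
robot.move_straight([*p,.10],vel=.08); robot.goto([.56,.14,.26],[np.pi,0,.144]); robot.sleep(.3)
f=robot.grab_frame("wrist"); cv2.imwrite("pics/j.png",f["image"][...,::-1]); print(robot.sense()["t"],robot.sense()["wrist_force"])
E
```

```text
54.725 [ 0.44925932  0.01285173 -0.57494971]
```

View pics/j.png

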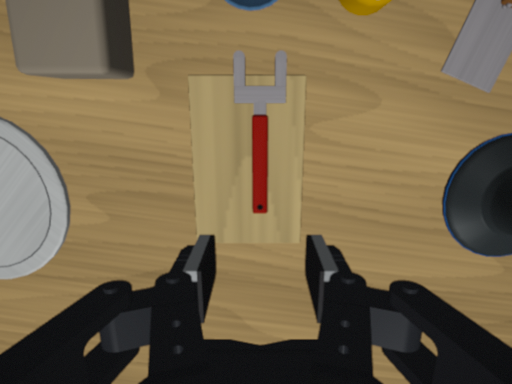

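The spanner lies flat where it started: handle at (260,165), fork over the edge at (260,75). I'm handing in.

```bash
python3 -c "
from plant import robot
print(robot.close_job())"
```

```text
the job is handed in; nothing more can be done
None
```

I turned the lock ring clockwise about 0.75 rad to its stop and nipped it up to about 0.65 N m (roughly 5 N over the drag at the handle, by wrist-force estimate), laid the spanner back on the board pins down, and handed in at about 55 s; no verdict was shown.

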